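# Seat the chuck collar in the drill-bit sharpener and hold it home

## Task

Raise the clear cover of the drill-bit sharpener by its red bar to about 110 degrees open (a little past upright, like a laptop screen) and leave it standing there. Then take the dark knurled collar that sits on the spigot inside, turn it until its hidden keyways drop over the pins, and push it down against the spring until it is fully home. Finish while still holding the collar pushed home (do not let go), and do not disturb the spray can, the bowl or the cup.

Things in the scene. Friction and masses are not known exactly. Their poses are not given: they have to be found in the camera images.
- sharpener: Grey drill-bit sharpener fixed to the bench: housing 190 (x) x 156 (y) mm, flat aluminium deck 60 mm above the bench, motor drum (top 100 mm above the bench) from x = 90 to 210 mm. Origin on the bench under the axis of the spigot that carries the collar; x to the motor, y to the cover's hinge, z up.
- cover (a joint): Opening of the clear cover, rad: 0 shut, 1.92 = 110 degrees, stop 2.4; starts at 0 to 0.3. Stiff hinge (0.6 N m friction): the 0.25 kg cover stays where it is left. Clear plastic box with red edges over the collar, 150 (x) x 153 (y) x 74 mm high, open below and on the hinge side; its free side, on the sharpener's -y, swings up and over to +y.
- cover_bar (a point): Middle of the cover's red bar: round, 10 mm thick, 100 mm long, parallel to the hinge, 40 mm out from the cover's free side on two arms. Shut: 126 mm above the bench, 115 mm to -y of the spigot axis; seen from the hinge 193 mm out and 66 mm up (arc radius 204 mm). Can be pinched from above at any angle, one finger between bar and cover; it turns in the fingers.
- cover_hinge (a point): Middle of the hinge line, which runs along the sharpener's x, 60 mm above the bench and 78 mm to +y of the spigot axis.
- collar: Loose dark knurled collar, a round cap 44 mm in diameter, 50 mm tall, 0.1 to 0.2 kg, orange ring and drill shank end (16 mm) on top. Origin: centre of its underside, z up. It sits over a 20 mm spigot with 1.5 mm play, resting on three hidden pins, underside 76 mm above the bench. Its yaw does not tell where the keyways or pins are.
- collar_grip (a point): Point on the collar's axis 34 mm above its underside, a good height to grip. Three hidden keyways, 4 mm wider than the pins (fit within about 0.15 rad), meet the pins after turning 0.4 to 1.45 rad clockwise seen from above. The collar can then go down 8 mm to the brass seat ring and 6 mm more against its spring: fully home 14 mm below the start.
- seat (a joint): Downward travel of the 54 mm brass spring seat ring under the collar, m: 0 free, 0.006 pressed fully home. The spring pushes up with 4 N at 0 and 9 N at 0.006, more than the collar's weight, so the collar rises again if it is not held down.
- spray_can: Red spray can with a white band, 62 mm diameter, 190 mm tall, loose. Bystander. Origin at the centre of its underside.
- blue_bowl: Blue plastic bowl, 110 mm across the rim, 45 mm high, loose. Bystander. Origin at the centre of its underside.
- white_cup: White cup, 72 mm across the rim, 75 mm high, loose. Bystander. Origin at the centre of its underside.

How it is judged:
On the way, in this order (a step that is already met when the one before it is completed fails the run):
1. the cover stands at about 110 degrees, let go (grasp point over 30 mm from the bar), while the collar still rests up on the pins (value of joint cover between 1.7 and 2.14 rad and velocity of joint cover between -0.05 and 0.05 rad/s and distance between the grasp point and cover_bar above 0.03 m and z of collar in the frame of sharpener above 0.073 m), for 0.2 s.
2. the collar has been turned until its keyways dropped over the pins (value of joint cover between 1.7 and 2.14 rad and z of collar in the frame of sharpener below 0.071 m and horizontal distance between collar and sharpener below 0.005 m and angle between collar's own z axis and vertical below 0.12 rad), for 0.1 s.
At the end, for the whole second after the job is handed in: The cover stands at 97 to 123 degrees; the collar is upright (within 7 degrees) on the spigot, within 2 mm of fully home with the spring seat pressed by at least 4.2 mm, and the gripper's fingers still hold it (over 3 N of contact force); can, bowl and cup are within 30 mm of where they stood (value of joint cover between 1.7 and 2.14 rad and z of collar in the frame of sharpener below 0.064 m and value of joint seat above 0.0042 m and horizontal distance between collar and sharpener below 0.005 m and angle between collar's own z axis and vertical below 0.12 rad and contact force between the fingers and collar above 3 N and distance of each of spray_can, blue_bowl, white_cup from where it was at the start of the episode below 0.03 m); the arm keeps its last pose, push and grip.
It fails at once if a bystander (can, bowl or cup) is pushed more than 30 mm or tipped over (distance of any of spray_can, blue_bowl, white_cup from where it was at the start of the episode above 0.03 m or angle between any of spray_can, blue_bowl, white_cup's own z axis and vertical above 0.5 rad).
It also fails if it takes over 54 s, if anything falls off the work surface, if the arm or the gripper's body presses on something with over 40 N, if the wrist force passes 120 N, or if a joint passes its speed limit or range.

## Robot

A 6-joint arm with a two-finger parallel gripper is mounted at the origin on the work surface. World frame = base frame: x ahead of the robot, y to its left, z up, the work surface at z = 0. Lengths are in m, angles in rad, forces in N, time in s.
With the tool pointing down it reaches from about 0.4 to 0.925 m from the base axis. Payload 12.5 kg.
Tool frame: the origin (TCP) lies at the centre of the arm's flange, where the gripper is bolted on; the fingertips stand 190 mm ahead of it and the grasp point (between the pads) lies 171 mm ahead of it (bot.tip_extent is the distance from the TCP to the fingertips, in m); z points along the fingers, y is the line along which they close (so a half turn about z gives the same grasp; the last joint's range is limited). The gripper opens to 95 mm and grips with 3 to 60 N. Pads are 20 mm wide; open, the fingers measure 119 mm over their backs; the gripper's body (75 mm by 180 mm) begins 59 mm behind the grasp point.
Start: joints at [-1.248, 0.491, 1.559, -0, 1.092, -0.106], TCP at [0.26, -0.568, 0.405] pointing down, gripper open.
Joint ranges: [-3.1, 3.1], [-0.84, 2.19], [0.05, 2.79], [-1.13, 4.28], [0.06, 2.93], [-2.69, 2.69]. Speed limits (rad/s): [2.22, 2.22, 2.79, 3.14, 3.14, 3.14].

## Interface

Orientations are given as a rotation vector (axis times angle).
In Python, from rig import bot gives the robot as it stands.
- The arm moves only by the tool servo_tool, never from a script. Its argument "series" is a list of rows, each a list of 3 entries, a list of its own where there are three numbers: the shift along the world's x, y, z in mm, then the turn, a rotation vector about the world's x, y, z in degrees, then the opening in per cent of the stroke, from 0 (shut) to 100 (fully open). A call has 1 to 10 rows; each row shifts and turns the commanded pose from where the row before left it; what a row does not reach is not made up. A row lasts 1/10 s, in which the tool goes at most 50 mm and 8.59 degrees, less where a joint would pass 70% of its speed; a pose out of reach is approached as far as the arm can. A call is refused whole if a number of a shift passes 50 or a number of a turn 8.59, either way. A call with a gripper value outside its range is refused whole. The fingers move at their own pace and stop on an object; the grip force is fixed at half the most. Time passes only in rows, so rows that do not move let the fingers close. It gives the time, the measured TCP pose, the force, the opening and the grip force at its end, in the units of the state.
- bot.read_state(): the state, without advancing time (a new reading comes with each control period).
- bot.read_camera(name): name is "scene" or "side" or "wrist"; returns (picture, depth): 420x560x3 uint8, red, green, blue; 420x560 float32, m along the optical axis (not along the pixel's ray), 0 where there is no reading.
- bot.camera_info(name): a dict with "fovy" (degrees; the focal length in pixels is half the picture's height over the tangent of half this angle, whatever the lens; pixels are square), "cx", "cy" (the principal point, pixels), "k1" (the pictures are not rectified: a ray, as slopes to the right and down, at radius r is drawn at 1 + k1 r^2 times it, then the intrinsics apply), "origin" and "orientation" of the camera in the world. Camera axes: x right, y down, z forward; pixel columns grow to the right and rows downward; lengths in m; the calibration is good to about 2 mm. A picture is of the moment at which its call begins: read the wrist's pose just before it. camera_info takes no time and is no camera call; for the wrist camera it gives the pose at the moment of the call.
- bot.close_job(): hands the job in; it is judged then, once.
The state is a dict: "t": time; "joints": joint angles; "joint_vel": joint speeds; "effort": joint torques, N m; "tcp_pos": TCP position; "ee_rot": TCP orientation; "contact_force": force on the tool from outside, world axes, zero at the start; "wrist_torque": the same for the moment, N m; "grip_width": finger opening in m; "grasp_force": force on a finger pad.
Only numpy, scipy, OpenCV 4.12 (cv2) and the standard library are available. Lean on these libraries where they do the work, as an engineer would, in place of code of your own. Each camera call takes 0.05 s, during which the arm holds its last target. There are 200 camera calls.

## Working session

There is one attempt and no reset: what is moved stays moved. The work goes in short steps, Python scripts to look and compute and a tool call to move; the robot and the scene stay as the last step left them, time stands still between calls to the robot, and variables do not carry over. Pictures are saved under pics/ and viewed, at most 10 in all, crops included, and the job is handed in when it is done.

Besides the shell and the picture viewer there is one more tool, called after "Request:" in YAML: its name, and indented under it one key for each argument. servo_tool: Moves the arm, as the interface text tells. Its arguments: {"type":"object","properties":{"series":{"type":"array"}},"required":["series"]}

```bash
mkdir -p pics; ls; cat > h.py <<'E'
import numpy as np, cv2
from rig import bot
from scipy.spatial.transform import Rotation as R
def cam(n):
    i=bot.camera_info(n); p,d=bot.read_camera(n); return i,p,d
def rot(i):
    o=np.array(i["orientation"]); return o if o.shape==(3,3) else R.from_rotvec(o).as_matrix()
def K(i):
    f=210/np.tan(np.radians(i["fovy"])/2); return np.array([[f,0,i["cx"]],[0,f,i["cy"]],[0,0,1.]])
def rays(i,uv):
    K_=K(i);d=(np.array(uv,float).reshape(-1,2)-[i["cx"],i["cy"]])/K_[0,0]
    s=cv2.undistortPoints(d.reshape(-1,1,2),np.eye(3),np.array([0.,0,0,0,0]) if 0 else np.array([0.,0,0,0])).reshape(-1,2)
    u=s.copy()
    for _ in range(30): u=d/(1+i["k1"]*(u**2).sum(1,keepdims=True))
    return np.c_[u,np.ones(len(u))]@rot(i).T   # scaled so optical-axis depth=1
def onplane(i,uv,z):
    r=rays(i,uv);o=np.array(i["origin"]);return o+r*((z-o[2])/r[:,2])[:,None]
def bydepth(i,uv,d):
    uv=np.array(uv).reshape(-1,2).astype(int);return np.array(i["origin"])+rays(i,uv)*d[uv[:,1],uv[:,0]][:,None]
E
sed -i '/cv2.undistort/d' h.py
python3 - <<'E'
from h import *
print(bot.read_state())
for n in("scene","side","wrist"):
    i,p,d=cam(n);print(n,i);cv2.imwrite(f"pics/{n}0.png",p[:,:,::-1]);np.savez(f"{n}0.npz",p=p,d=d)
E
```

```text
pics
{'t': 0.0, 'joints': array([-1.24758861e+00,  4.91546299e-01,  1.55947054e+00, -1.77494079e-05,
        1.09167335e+00, -1.05599891e-01]), 'joint_vel': array([ 3.97378609e-04, -1.23643243e-06,  7.03172656e-04, -8.30381015e-05,
       -1.94864859e-03, -8.10944011e-04]), 'effort': array([ 1.32789346e-04, -6.12635636e+01, -2.58184683e+01,  6.92254887e-02,
        4.82041959e-02, -2.83313716e-05]), 'tcp_pos': array([ 0.25987337, -0.56836658,  0.40416261]), 'ee_rot': array([-3.06859378e+00, -6.68201505e-01,  2.11722844e-04]), 'contact_force': array([-0.21727065,  0.09401554, -0.27985132]), 'wrist_torque': array([-0.00325048, -0.01875402, -0.00901953]), 'grasp_force': 0.0, 'grip_width': 0.09482961703219257}
scene {'fovy': 52.1687917353384, 'cx': 279.25303914608907, 'cy': 207.51729681441793, 'k1': -0.023650174314270987, 'origin': array([1.31099911, 0.29251306, 0.66928925]), 'orientation': array([-1.42913055, -1.9792183 ,  0.95318066])}
side {'fovy': 54.29797042814074, 'cx': 270.7692311897392, 'cy': 216.48128112729484, 'k1': -0.11283833303923232, 'origin': array([ 0.45838346, -0.68842821,  0.94153558]), 'orientation': array([-2.41574391,  0.23024063, -0.09796967])}
wrist {'fovy': 66.92489603956585, 'cx': 281.66971905555437, 'cy': 211.79368750142393, 'k1': -0.04807028394944592, 'origin': array([ 0.32452227, -0.53784619,  0.38536733]), 'orientation': array([ 2.45633329, -1.57754021, -0.20664066])}
```

View pics/scene0.png

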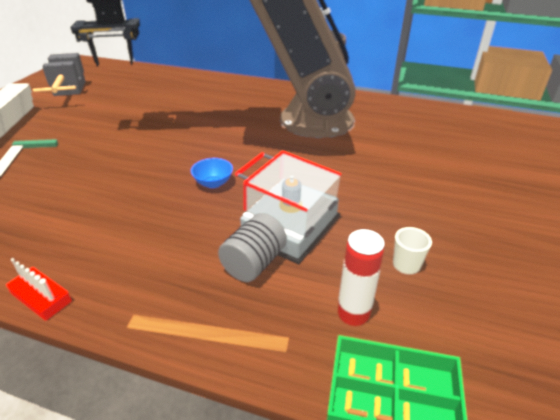

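View pics/side0.png

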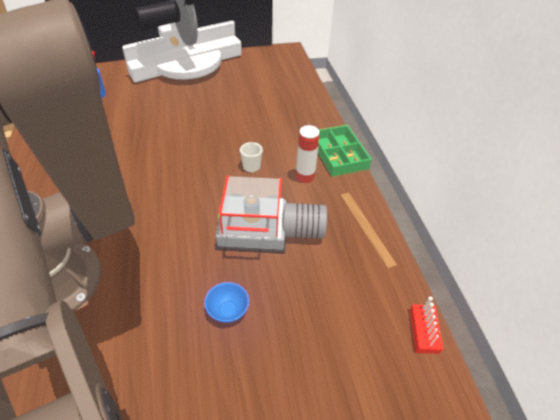

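The scene view shows the sharpener at about (290,205) with its motor to the lower left, the bowl at (212,173), the cup at (411,250) and the can at (362,278). The side view shows the sharpener at (252,213), the bar near (248,228), the motor to the right (+x) and the hinge away from the camera (+y).

```bash
python3 - <<'E'
from h import *
out=[]
for n,(x0,y0,x1,y1) in {"scene":(190,140,350,290),"side":(200,165,340,260)}.items():
    z=np.load(n+"0.npz");p,d=z["p"],z["d"];i=bot.camera_info(n)
    c=p[y0:y1,x0:x1,::-1]; c=cv2.resize(c,(560,int(560*(y1-y0)/(x1-x0))),interpolation=cv2.INTER_CUBIC);cv2.imwrite(f"pics/{n}0c.png",c)
    hsv=cv2.cvtColor(p,cv2.COLOR_RGB2HSV)
    red=((hsv[...,0]<6)|(hsv[...,0]>174))&(hsv[...,1]>170)&(hsv[...,2]>120)
    red[:y0]=0;red[y1:]=0;red[:,:x0]=0;red[:,x1:]=0
    v,u=np.nonzero(red);P=bydepth(i,np.c_[u,v],d)
    print(n,len(u)); s=P[:,2]>.05
    h,_=np.histogram(P[:,2],np.arange(0,.3,.01));print(h)
    gray=(hsv[...,1]<60); gray[:y0]=0;gray[y1:]=0;gray[:,:x0]=0;gray[:,x1:]=0
    v,u=np.nonzero(gray);Q=bydepth(i,np.c_[u,v],d);print("gray",len(Q),np.histogram(Q[:,2],np.arange(0,.2,.01))[0]); 
    dk=Q[abs(Q[:,2]-.06)<.004]; 
    if len(dk)>20:print("deck z~60 rect",cv2.minAreaRect((dk[:,:2]*1000).astype(np.float32)))
    t=Q[Q[:,2]>.085]; print("drum>85",len(t),cv2.minAreaRect((t[:,:2]*1000).astype(np.float32)))
    blue=(hsv[...,0]>100)&(hsv[...,0]<125)&(hsv[...,1]>180);blue[:150]=0
    v,u=np.nonzero(blue);B=bydepth(i,np.c_[u,v],d);B=B[(B[:,2]>.035)&(B[:,2]<.05)]
    if len(B)>5:print("bowl",cv2.minEnclosingCircle((B[:,:2]*1000).astype(np.float32)))
E
```

```text
Traceback (most recent call last):
  File "h.py", line 18, in bydepth
    uv=np.array(uv).reshape(-1,2).astype(int);return np.array(i["origin"])+rays(i,uv)*d[uv[:,1],uv[:,0]][:,None]
                                                                           ~~~~^^^^^^
  File "h.py", line 12, in rays
    u=s.copy()
      ^
NameError: name 's' is not defined
```

View pics/scene0c.png

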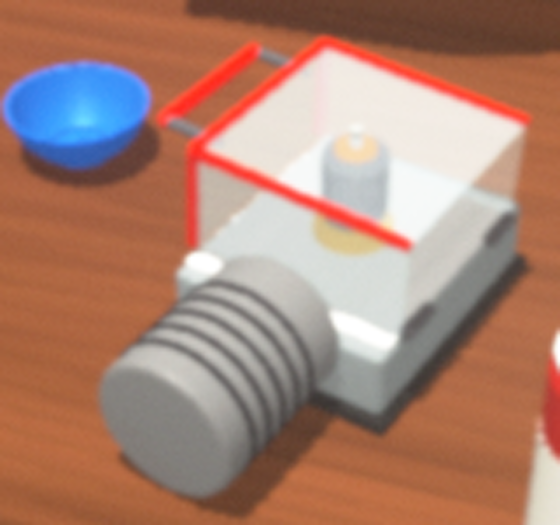

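The scene crop shows the red bar running from crop (165,120) to (255,48), i.e. full-frame (237,174) to (263,154). The collar top is at about (355,150), i.e. (291,183).

```bash
sed -i 's/u=s.copy()/u=d/' h.py; python3 - <<'E'
from h import *
out=[]
for n,(x0,y0,x1,y1) in {"scene":(190,140,350,290),"side":(200,165,340,260)}.items():
    z=np.load(n+"0.npz");p,d=z["p"],z["d"];i=bot.camera_info(n)
    c=p[y0:y1,x0:x1,::-1]; c=cv2.resize(c,(560,int(560*(y1-y0)/(x1-x0))),interpolation=cv2.INTER_CUBIC);cv2.imwrite(f"pics/{n}0c.png",c)
    hsv=cv2.cvtColor(p,cv2.COLOR_RGB2HSV)
    red=((hsv[...,0]<6)|(hsv[...,0]>174))&(hsv[...,1]>170)&(hsv[...,2]>120)
    red[:y0]=0;red[y1:]=0;red[:,:x0]=0;red[:,x1:]=0
    nc,lab,st,ce=cv2.connectedComponentsWithStats(red.astype(np.uint8))
    for k in range(1,nc):
        if st[k,4]<15: continue
        v,u=np.nonzero(lab==k);P=bydepth(i,np.c_[u,v],d)
        print(n,"red comp",st[k],"med",np.median(P,0).round(3),"min",P.min(0).round(3),"max",P.max(0).round(3), cv2.minAreaRect(np.c_[u,v].astype(np.float32)))
    gray=(hsv[...,1]<60); gray[:y0]=0;gray[y1:]=0;gray[:,:x0]=0;gray[:,x1:]=0
    v,u=np.nonzero(gray);Q=bydepth(i,np.c_[u,v],d);print("gray",len(Q),np.histogram(Q[:,2],np.arange(0,.2,.01))[0]); 
    dk=Q[abs(Q[:,2]-.06)<.004]; 
    if len(dk)>20:print("deck z~60 rect",cv2.minAreaRect((dk[:,:2]*1000).astype(np.float32)))
    t=Q[(Q[:,2]>.085)&(Q[:,2]<.11)]; print("drum>85",len(t),cv2.minAreaRect((t[:,:2]*1000).astype(np.float32)))
    blue=(hsv[...,0]>100)&(hsv[...,0]<125)&(hsv[...,1]>180);blue[:150]=0
    v,u=np.nonzero(blue);B=bydepth(i,np.c_[u,v],d);B=B[(B[:,2]>.035)&(B[:,2]<.05)]
    if len(B)>5:print("bowl",cv2.minEnclosingCircle((B[:,:2]*1000).astype(np.float32)))
E
```

```text
scene red comp [243 150  99  60 474] med [0.538 0.023 0.138] min [ 0.23  -0.098 -0.004] max [1.311 0.293 0.669] ((292.0, 179.49998474121094), (97.99998474121094, 58.99999237060547), -0.0)
scene red comp [235 152  29  24 178] med [ 0.526 -0.032  0.138] min [ 0.263 -0.136 -0.005] max [ 0.589 -0.014  0.142] ((249.36000061035156, 163.98001098632812), (5.599999904632568, 36.20000076293945), 53.13010025024414)
scene red comp [346 244   4  25  76] med [0.79  0.244 0.162] min [ 0.59   0.219 -0.001] max [0.797 0.25  0.18 ] ((347.5, 256.0), (24.0, 3.0), 90.0)
gray 8777 [ 303  194  254  305  354  949  619  515  708 1290  310  205  168 2292
  245    0    0    2    6]
deck z~60 rect ((623.4830322265625, 67.19274139404297), (160.65676879882812, 300.2839050292969), 75.51600646972656)
drum>85 1976 ((690.2191162109375, 95.5896224975586), (311.07958984375, 233.52003479003906), 18.69784927368164)
bowl ((458.9340515136719, -171.67369079589844), 54.6841926574707)
side red comp [219 176   9  39  62] med [0.486 0.088 0.142] min [ 0.469  0.021 -0.001] max [0.506 0.257 0.147] ((223.0, 195.0), (38.0, 8.0), 90.0)
gray 5568 [ 242  159  189  193  274  583  306  344  277  599  194  125  104 1534
  418    0    0    0    0]
deck z~60 rect ((622.1968383789062, 132.40989685058594), (296.19610595703125, 302.5919494628906), 80.75096130371094)
drum>85 944 ((620.3333740234375, 34.834320068359375), (293.8863830566406, 96.69645690917969), 1.8858776092529297)
```

View pics/side0c.png

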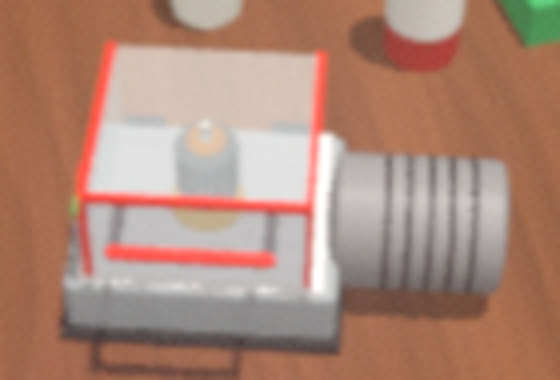

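The side crop shows the bar from (105,253) to (273,261) and the shank tip at (206,126). Next I triangulate these points across the two views.

```bash
cat >> h.py <<'E'
def tri(i1,a,i2,b):
    o1,o2=np.array(i1["origin"]),np.array(i2["origin"]);r1,r2=rays(i1,a)[0],rays(i2,b)[0]
    s=np.linalg.lstsq(np.c_[r1,-r2],o2-o1,rcond=None)[0];A,B=o1+s[0]*r1,o2+s[1]*r2
    return (A+B)/2,np.linalg.norm(A-B)
E
python3 - <<'E'
from h import *
s,d=bot.camera_info("scene"),bot.camera_info("side")
S=lambda x,y:(190+x/3.5,140+y/3.5); D=lambda x,y:(200+x/4,165+y/4)
for nm,a,b in [("barL",S(255,48),D(107,253)),("barR",S(165,120),D(271,261)),("tip",S(356,130),D(206,127)),
 ("topFL",S(323,42),D(80,198)),("topFR",S(195,150),D(312,208)),("topBR",S(410,244),D(322,55)),("topBL",S(527,119),D(110,45))]:
    P,e=tri(s,a,d,b);print(nm,P.round(4),round(e,4))
z=np.load("scene0.npz");i=s
# deck/collar: orange ring
p=z["p"];h=cv2.cvtColor(p,cv2.COLOR_RGB2HSV)
for n,i,(x0,y0,x1,y1) in(("scene",s,(270,165,310,215)),("side",d,(235,190,270,225))):
    z=np.load(n+"0.npz");dd=z["d"];u,v=np.meshgrid(range(x0,x1),range(y0,y1));P=bydepth(i,np.c_[u.ravel(),v.ravel()],dd)
    m=(P[:,2]>.128);print(n,m.sum(),P[m].mean(0).round(3),P[:,2].max())
E
```

```text
barL [ 0.4825 -0.0175  0.1342] 0.0008
barR [ 0.5838 -0.0423  0.1339] 0.0005
tip [0.5617 0.0779 0.138 ] 0.0006
topFL [0.4704 0.0271 0.1405] 0.0002
topFR [ 0.6171 -0.0085  0.1401] 0.001
topBR [0.6551 0.1385 0.1326] 0.0011
topBL [0.5078 0.176  0.1331] 0.0007
scene 1620 [0.592 0.085 0.14 ] 0.6692892501911465
side 1055 [0.559 0.046 0.141] 0.9415355847670678
```

Request:
servo_tool:
  series:
    - [[21,41,0],[0,0,8.5],100]
    - [[21,41,0],[0,0,8.5],100]
    - [[21,41,0],[0,0,8.5],100]
    - [[21,41,0],[0,0,8.5],100]
    - [[21,41,0],[0,0,8.5],100]
    - [[21,41,0],[0,0,8.5],100]
    - [[21,41,0],[0,0,8.5],100]
    - [[21,41,0],[0,0,8.5],100]
    - [[21,41,0],[0,0,8.5],100]
    - [[21,41,0],[0,0,8.5],100]

```text
t: 1.15
tcp_pos: [0.4704, -0.1566, 0.4048]
ee_rot: [1.804, 2.572, 0.0]
contact_force: [1.2, -1.1, 0.3]
grip_width: 0.0951
grasp_force: 0.0
```

Request:
servo_tool:
  series:
    - [[21,41,0],[0,0,8.5],100]
    - [[21,41,0],[0,0,8.5],50]
    - [[21,41,0],[0,0,8.5],50]
    - [[0,0,0],[0,0,8.5],50]
    - [[0,0,0],[0,0,8.5],50]
    - [[0,0,0],[0,0,8.5],50]
    - [[0,0,0],[0,0,5.6],50]
    - [[0,0,0],[0,0,0],50]
    - [[0,0,0],[0,0,0],50]

```text
t: 2.05
tcp_pos: [0.5329, -0.0354, 0.4047]
ee_rot: [-0.383, -3.118, -0.0]
contact_force: [-0.5, 0.5, 0.3]
grip_width: 0.0478
grasp_force: 0.0
```

```bash
cat >> h.py <<'E'
def st():
    s=bot.read_state();M=R.from_rotvec(s["ee_rot"]).as_matrix()
    print("t%.2f"%s["t"],"tcp",(s["tcp_pos"]*1000).round(1),"grasp",((s["tcp_pos"]+.171*M[:,2])*1000).round(1),"yawy",np.degrees(np.arctan2(M[1,1],M[0,1])).round(2),"z",M[:,2].round(4),"F",s["contact_force"].round(1),"w",round(s["grip_width"]*1000,1),"g",round(s["grasp_force"],1),"q",s["joints"].round(2))
    return s
E
python3 - <<'E'
from h import *
st();i,p,d=cam("wrist");cv2.imwrite("pics/w1.png",p[:,:,::-1]);np.savez("w1.npz",p=p,d=d,**{k:np.array(v) for k,v in i.items()})
E
```

```text
t2.05 tcp [532.9 -35.4 404.7] grasp [532.8 -35.4 233.7] yawy 75.99 z [-2.e-04  1.e-04 -1.e+00] F [-0.5  0.5  0.3] w 47.8 g 0.0 q [-0.19  0.36  1.78  0.    1.   -1.52]
```

View pics/w1.png

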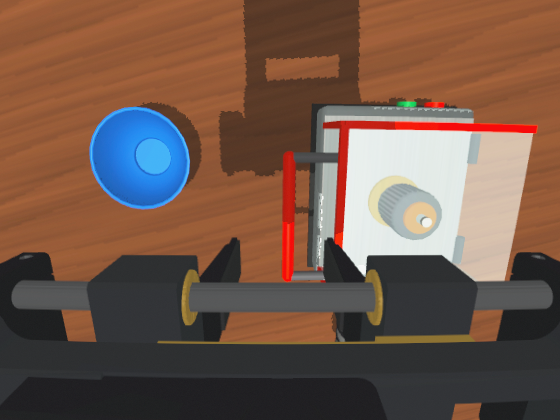

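The wrist view shows the bar from (288,155) to (289,278), between the fingers' lines. The collar's shank tip is at (427,222).

```bash
python3 - <<'E'
from h import *
z=np.load("w1.npz");i={k:z[k] for k in z.files if k not in"pd"};i["fovy"]=float(i["fovy"])
print((onplane(i,[(289,153),(289,279)],.134)*1000).round(1),(onplane(i,[(427,222)],.138)*1000).round(1),bydepth(i,[(427,222),(288,200),(288,260)],z["d"]).round(4))
E
```

```text
[[482.8 -15.9 134. ]
 [587.6 -41.4 134. ]] [[563.8  81.  138. ]] [[ 0.5618  0.079   0.143 ]
 [ 0.5174 -0.0254  0.142 ]
 [ 0.5663 -0.0373  0.1429]]
```

Request:
servo_tool:
  series:
    - [[1,6,0],[0,0,0],35]
    - [[0,0,-20],[0,0,0],35]
    - [[0,0,-20],[0,0,0],35]
    - [[0,0,-20],[0,0,0],35]
    - [[0,0,-20],[0,0,0],35]
    - [[0,0,-17],[0,0,0],35]
    - [[0,0,0],[0,0,0],35]

```text
t: 2.8
tcp_pos: [0.5337, -0.0291, 0.306]
ee_rot: [-0.38, -3.115, -0.001]
contact_force: [0.7, 0.1, -0.4]
grip_width: 0.0332
grasp_force: 0.0
```

Request:
servo_tool:
  series:
    - [[0,0,0],[0,0,0],0]
    - [[0,0,0],[0,0,0],0]
    - [[0,0,0],[0,0,0],0]
    - [[0,0,0],[0,0,0],0]
    - [[0,0,0],[0,0,0],0]

```text
t: 3.3
tcp_pos: [0.5339, -0.03, 0.3086]
ee_rot: [0.378, 3.118, -0.002]
contact_force: [-1.7, -5.8, 3.8]
grip_width: 0.0093
grasp_force: 30.0
```

```bash
python3 - <<'E'
from h import *
st()
# arc plan: delta from start angle, in world mm, hinge from O
yh=np.array([.2385,.971]);a0=np.arctan2(66,193)+.05;a1=np.radians(18.9+110.5)
a=np.linspace(a0,a1,21);o=204*np.cos(a);z=204*np.sin(a)
for k in range(20):
    dy=-(o[k+1]-o[k]);print((dy*yh).round(0),(z[k+1]-z[k]).round(0),end=" ")
print(-(o[-1]-o[0])*yh,z[-1]-z[0])
E
```

```text
t3.30 tcp [533.9 -30.  308.6] grasp [534.  -30.2 137.6] yawy 76.17 z [ 9.0e-04 -1.3e-03 -1.0e+00] F [-1.7 -5.8  3.8] w 9.3 g 30.0 q [-0.18  0.49  1.88 -0.    0.77 -1.51]
[2. 8.] 17.0 [2. 9.] 17.0 [ 3. 11.] 16.0 [ 3. 12.] 15.0 [ 3. 13.] 13.0 [ 4. 15.] 12.0 [ 4. 16.] 11.0 [ 4. 16.] 9.0 [ 4. 17.] 7.0 [ 4. 18.] 6.0 [ 4. 18.] 4.0 [ 5. 18.] 2.0 [ 5. 19.] 0.0 [ 5. 19.] -1.0 [ 5. 18.] -3.0 [ 4. 18.] -5.0 [ 4. 17.] -7.0 [ 4. 17.] -8.0 [ 4. 16.] -10.0 [ 4. 15.] -11.0 [ 76.07440318 309.72010686] 82.06416363277582
```

Request:
servo_tool:
  series:
    - [[2,8,17],[0,0,0],0]
    - [[2.3,9.4,17],[0,0,0],0]
    - [[2.6,10.8,16],[0,0,0],0]
    - [[3,12,15],[0,0,0],0]
    - [[3.2,13.2,13.4],[0,0,0],0]
    - [[3.6,14.5,12],[0,0,0],0]
    - [[3.8,15.6,10.7],[0,0,0],0]
    - [[4,16.4,9],[0,0,0],0]
    - [[4.2,17.2,7.4],[0,0,0],0]
    - [[0,0,0],[0,0,0],0]

```text
t: 4.3
tcp_pos: [0.5633, 0.0886, 0.4282]
ee_rot: [0.376, 3.112, 0.0]
contact_force: [1.6, -4.3, 14.4]
grip_width: 0.0093
grasp_force: 30.0
```

```bash
python3 - <<'E'
from h import *
st()
yh=np.array([.2385,.971]);a0=np.arctan2(66,193)+.05;a1=np.radians(18.9+110.5)
a=np.linspace(a0,a1,21);o=204*np.cos(a);z=204*np.sin(a)
print(-(o[9]-o[0])*yh,z[9]-z[0],"remaining",-(o[-1]-o[9])*yh,z[-1]-z[9])
E
```

```text
t4.30 tcp [563.3  88.6 428.2] grasp [564.4  88.4 257.3] yawy 76.22 z [ 6.8e-03 -8.0e-04 -1.0e+00] F [ 1.6 -4.3 14.4] w 9.3 g 30.0 q [ 0.04  0.39  1.67 -0.    1.08 -1.29]
[ 28.70258969 116.85624564] 116.35308441400765 remaining [ 47.37181349 192.86386122] -34.28892078123184
```

Request:
servo_tool:
  series:
    - [[4.5,18.5,10],[0,0,0],0]
    - [[4.6,18.8,4.5],[0,0,0],0]
    - [[4.7,19.3,2.5],[0,0,0],0]
    - [[4.7,19.3,0.5],[0,0,0],0]
    - [[4.7,19.3,-1.5],[0,0,0],0]
    - [[0,0,0],[0,0,0],0]

```text
t: 4.9
tcp_pos: [0.5872, 0.1838, 0.44]
ee_rot: [0.377, 3.116, -0.001]
contact_force: [14.9, -2.4, -14.3]
grip_width: 0.0089
grasp_force: 29.9
```

```bash
python3 - <<'E'
from h import *
st()
E
```

```text
t4.90 tcp [587.2 183.8 440. ] grasp [587.8 183.7 269. ] yawy 76.22 z [ 0.0032 -0.0011 -1.    ] F [ 14.9  -2.4 -14.3] w 8.9 g 29.9 q [ 0.2   0.44  1.54 -0.    1.15 -1.13]
```

Request:
servo_tool:
  series:
    - [[6.5,18.5,-7],[0,0,0],0]
    - [[5.5,18.2,-6],[0,0,0],0]
    - [[5,17.5,-7.5],[0,0,0],0]
    - [[4.4,17,-9],[0,0,0],0]
    - [[4.2,16.5,-10],[0,0,0],0]
    - [[1.5,6,-4],[0,0,0],0]
    - [[0,0,0],[0,0,0],0]
    - [[0,0,0],[0,0,0],0]

```text
t: 5.7
tcp_pos: [0.6127, 0.2765, 0.3973]
ee_rot: [-0.378, -3.117, -0.0]
contact_force: [-2.6, -0.3, -5.7]
grip_width: 0.0088
grasp_force: 30.0
```

```bash
python3 - <<'E'
from h import *
s=st()
P=s["tcp_pos"]-[0,0,.171]-np.array([.5811,.1547,.06]);y=P[0]*.2385+P[1]*.971;print(np.degrees(np.arctan2(P[2],-y))-18.9,np.hypot(y,P[2]))
E
```

```text
t5.70 tcp [612.7 276.5 397.3] grasp [612.5 276.5 226.3] yawy 76.16 z [-1.3e-03  2.0e-04 -1.0e+00] F [-2.6 -0.3 -5.7] w 8.8 g 30.0 q [ 0.33  0.57  1.44  0.    1.14 -1.  ]
108.2052781566519 0.2084870604852316
```

Request:
servo_tool:
  series:
    - [[0,0,0],[0,0,0],35]
    - [[0,0,0],[0,0,0],35]
    - [[0,0,0],[0,0,0],35]
    - [[0,0,15],[0,0,0],35]
    - [[0,0,25],[0,0,0],40]
    - [[0,0,30],[0,0,0],60]
    - [[0,-20,10],[0,0,0],80]
    - [[-10,-35,0],[0,0,0],80]
    - [[-10,-35,0],[0,0,0],80]
    - [[-10,-35,0],[0,0,0],80]

```text
t: 6.7
tcp_pos: [0.5821, 0.1495, 0.4775]
ee_rot: [0.378, 3.118, -0.0]
contact_force: [0.4, -0.5, -0.1]
grip_width: 0.0723
grasp_force: 0.0
```

Request:
servo_tool:
  series:
    - [[-10,-35,0],[0,0,0],80]
    - [[-10,-37,0],[0,0,0],80]
    - [[0,0,-40],[0,0,0],80]
    - [[0,0,0],[0,0,0],80]
    - [[0,0,0],[0,0,0],80]

```text
t: 7.2
tcp_pos: [0.563, 0.0792, 0.438]
ee_rot: [-0.379, -3.118, 0.0]
contact_force: [0.9, 0.2, 0.6]
grip_width: 0.0761
grasp_force: 0.0
```

```bash
python3 - <<'E'
from h import *
st()
a=[]
for n in("wrist","scene","side"):
    i,p,d=cam(n);np.savez(n+"2.npz",p=p,d=d,**{k:np.array(v) for k,v in i.items()})
    a.append(p if n=="wrist" else cv2.resize(p[100:300,160:430],(560,420)) )
cv2.imwrite("pics/m2.png",cv2.resize(np.vstack([np.hstack(a[:2]),np.hstack([a[2],a[2]*0])]),(800,600))[:,:,::-1])
E
```

```text
t7.20 tcp [563.   79.2 438. ] grasp [562.8  79.2 267. ] yawy 76.15 z [-9.e-04  1.e-04 -1.e+00] F [0.9 0.2 0.6] w 76.1 g 0.0 q [ 0.02  0.38  1.66  0.    1.11 -1.31]
```

View pics/m2.png

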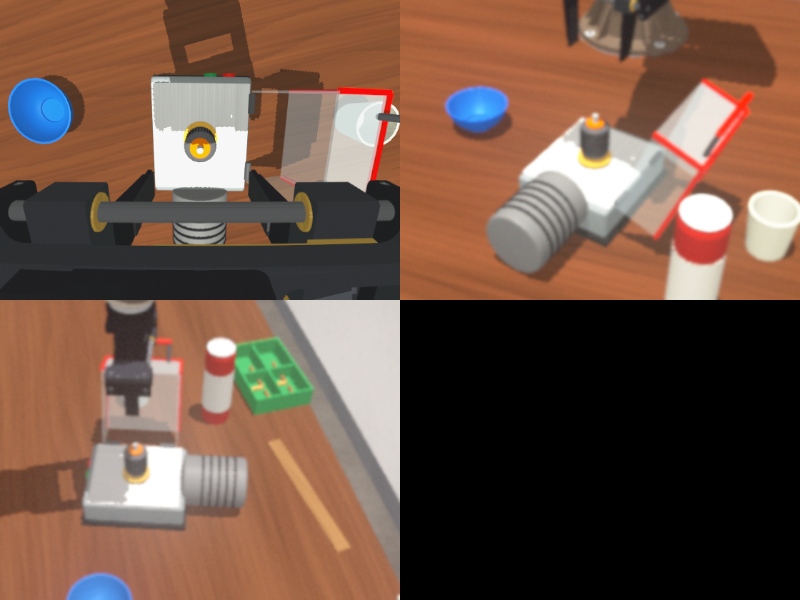

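The cover stands open, leaning back past upright. The collar shows as an orange ring at (200,150) in the wrist part of the picture. I now measure the ring centre and the bar height.

```bash
python3 - <<'E'
from h import *
I={}
box={"wrist":(255,170,310,230),"scene":(270,155,310,200),"side":(235,185,265,220)}
for n in box:
    z=np.load(n+"2.npz");i={k:z[k] for k in z.files if k not in"pd"};i["fovy"]=float(i["fovy"]);p=z["p"]
    h=cv2.cvtColor(p,cv2.COLOR_RGB2HSV);x0,y0,x1,y1=box[n]
    m=np.zeros(p.shape[:2],np.uint8);m[y0:y1,x0:x1]=255
    P=onplane(i,[(0,0)],0)
    org=((h[...,0]>7)&(h[...,0]<20)&(h[...,1]>150)&(h[...,2]>130)&(m>0)).astype(np.uint8)
    nc,lab,s,ce=cv2.connectedComponentsWithStats(org);k=1+np.argmax(s[1:,4]);v,u=np.nonzero(lab==k)
    D=bydepth(i,np.c_[u,v],z["d"])
    print(n,s[k],(onplane(i,[((u.min()+u.max())/2,(v.min()+v.max())/2)],.126)*1000).round(1),"depth",(np.median(D,0)*1000).round(1))
    wh=((h[...,1]<40)&(h[...,2]>200)&(lab==0)&(m>0))
    red=(((h[...,0]<6)|(h[...,0]>174))&(h[...,1]>170)&(h[...,2]>110));v,u=np.nonzero(red);Q=bydepth(i,np.c_[u,v],z["d"])
    a=Q-[.5625,.079,0];yy=a[:,0]*.2385+a[:,1]*.971;xx=a[:,0]*.971-a[:,1]*.2385
    s=(abs(xx)<.045)&(yy>.1)&(yy<.3)&(Q[:,2]>.195);print(" bar pts",s.sum(),np.c_[xx,yy,Q[:,2]][s].mean(0).round(3) if s.any() else "")
E
```

```text
wrist [266 193  28  15 202] [[556.2  79.8 126. ]] depth [553.6  81.2 131. ]
 bar pts 0 
scene [270 155  40  24 710] [[504.   55.6 126. ]] depth [299.   -2.6  -1.1]
 bar pts 119 [-0.004  0.206  0.223]
side [248 197   8   6  22] [[561.7  78.7 126. ]] depth [561.6  71.7 129.3]
 bar pts 17 [0.036 0.201 0.222]
```

Request:
servo_tool:
  series:
    - [[-1,0,-30],[0,0,0],80]
    - [[0,0,-40],[0,0,0],80]
    - [[0,0,-40],[0,0,0],80]
    - [[0,0,-25],[0,0,0],80]
    - [[0,0,-20],[0,0,0],80]
    - [[0,0,0],[0,0,0],50]
    - [[0,0,0],[0,0,0],40]
    - [[0,0,0],[0,0,0],20]
    - [[0,0,0],[0,0,0],20]
    - [[0,0,0],[0,0,0],20]

```text
t: 8.35
tcp_pos: [0.5619, 0.0792, 0.284]
ee_rot: [0.377, 3.117, -0.001]
contact_force: [-1.7, -0.6, 5.7]
grip_width: 0.0439
grasp_force: 30.0
```

```bash
python3 - <<'E'
from h import *
st()
E
```

```text
t8.35 tcp [561.9  79.2 284. ] grasp [562.2  79.  113. ] yawy 76.21 z [ 0.0014 -0.001  -1.    ] F [-1.7 -0.6  5.7] w 43.9 g 30.0 q [ 0.02  0.56  1.82 -0.    0.76 -1.31]
```

Request:
servo_tool:
  series:
    - [[0,0,-2],[0,0,-6],20]
    - [[0,0,-1],[0,0,-6],20]
    - [[0,0,0],[0,0,-6],20]
    - [[0,0,0],[0,0,-4],20]
    - [[0,0,0],[0,0,0],20]

```text
t: 8.85
tcp_pos: [0.5625, 0.0784, 0.2832]
ee_rot: [0.967, 2.983, -0.001]
contact_force: [-4.9, -12.7, 28.5]
grip_width: 0.044
grasp_force: 30.0
```

Request:
servo_tool:
  series:
    - [[0,0,0],[0,0,-4],20]
    - [[0,0,0],[0,0,-4],20]
    - [[0,0,0],[0,0,0],20]

```text
t: 9.15
tcp_pos: [0.5626, 0.0783, 0.2827]
ee_rot: [1.173, 2.908, -0.0]
contact_force: [-2.8, -12.0, 22.1]
grip_width: 0.0437
grasp_force: 30.0
```

```bash
python3 - <<'E'
from h import *
st()
E
```

```text
t9.15 tcp [562.6  78.3 282.7] grasp [563.5  77.9 111.7] yawy 46.08 z [ 0.0053 -0.0023 -1.    ] F [ -2.8 -12.   22.1] w 43.7 g 30.0 q [ 0.02  0.56  1.82 -0.    0.75 -0.78]
```

Request:
servo_tool:
  series:
    - [[0,-1.5,0],[0,0,-4],20]
    - [[0,-0.5,0],[0,0,-4],20]
    - [[0,0,0],[0,0,0],20]

```text
t: 9.45
tcp_pos: [0.5619, 0.0774, 0.2807]
ee_rot: [1.375, 2.823, 0.001]
contact_force: [-0.7, -0.8, -1.8]
grip_width: 0.0435
grasp_force: 30.0
```

Request:
servo_tool:
  series:
    - [[0,0,0],[0,0,-4],20]
    - [[0,0,0],[0,0,-4],20]
    - [[0,0,0],[0,0,0],20]

```text
t: 9.75
tcp_pos: [0.5618, 0.0777, 0.2797]
ee_rot: [-1.566, -2.723, 0.0]
contact_force: [-0.2, -0.6, -0.9]
grip_width: 0.0435
grasp_force: 30.0
```

Request:
servo_tool:
  series:
    - [[0,0,-2],[0,0,0],20]
    - [[0,0,-2],[0,0,0],20]
    - [[0,0,0],[0,0,0],20]

```text
t: 10.05
tcp_pos: [0.5619, 0.0777, 0.2756]
ee_rot: [-1.565, -2.724, -0.0]
contact_force: [-0.5, 0.2, 1.7]
grip_width: 0.0438
grasp_force: 30.0
```

```bash
python3 - <<'E'
from h import *
st()
E
```

```text
t10.05 tcp [561.9  77.7 275.6] grasp [561.8  77.7 104.6] yawy 30.24 z [-1.e-04  1.e-04 -1.e+00] F [-0.5  0.2  1.7] w 43.8 g 30.0 q [ 0.02  0.57  1.83  0.    0.74 -0.51]
```

Request:
servo_tool:
  series:
    - [[0,0,-2],[0,0,0],20]
    - [[0,0,-2],[0,0,0],20]
    - [[0,0,-2],[0,0,0],20]
    - [[0,0,0],[0,0,0],20]

```text
t: 10.45
tcp_pos: [0.5619, 0.0776, 0.27]
ee_rot: [1.566, 2.723, 0.0]
contact_force: [-1.7, 0.9, 7.3]
grip_width: 0.0433
grasp_force: 30.0
```

Request:
servo_tool:
  series:
    - [[0,0,-1.5],[0,0,0],20]
    - [[0,0,-1],[0,0,0],20]
    - [[0,0,0],[0,0,0],20]

```text
t: 10.75
tcp_pos: [0.5617, 0.0776, 0.2697]
ee_rot: [1.565, 2.722, 0.001]
contact_force: [-10.2, 0.2, 33.8]
grip_width: 0.0439
grasp_force: 30.0
```

```bash
python3 - <<'E'
from h import *
st()
E
```

```text
t10.75 tcp [561.7  77.6 269.7] grasp [562.   77.6  98.7] yawy 30.2 z [ 1.7e-03 -1.0e-04 -1.0e+00] F [-10.2   0.2  33.8] w 43.9 g 30.0 q [ 0.02  0.58  1.83 -0.    0.73 -0.51]
```

Request:
servo_tool:
  series:
    - [[-0.5,0,0.7],[0,0,0],20]
    - [[0,0,0],[0,0,0],20]
    - [[0,0,0],[0,0,0],20]

```text
t: 11.05
tcp_pos: [0.5615, 0.0776, 0.2698]
ee_rot: [1.565, 2.722, 0.002]
contact_force: [-5.5, 0.3, 24.2]
grip_width: 0.0437
grasp_force: 30.0
```

```bash
python3 - <<'E'
from h import *
st()
a=[]
for n in("scene","side"):
    i,p,d=cam(n); a.append(cv2.resize(p[120:300,170:410],(400,300)))
cv2.imwrite("pics/m3.png",np.hstack(a)[:,:,::-1])
E
```

```text
t11.05 tcp [561.5  77.6 269.8] grasp [561.9  77.6  98.8] yawy 30.19 z [ 0.0023  0.     -1.    ] F [-5.5  0.3 24.2] w 43.7 g 30.0 q [ 0.02  0.58  1.83 -0.    0.72 -0.51]
```

View pics/m3.png

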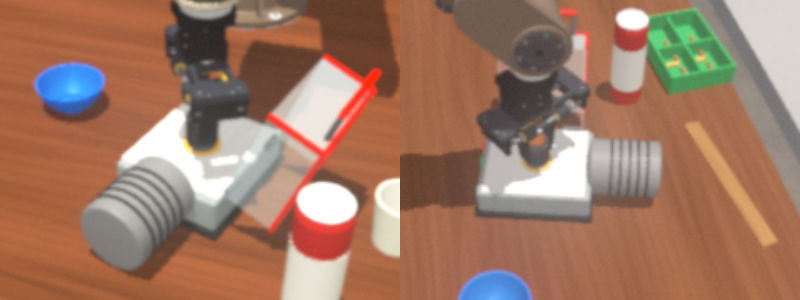

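The cover still stands open, the collar is held and pressed home with 24 N on it, and the can, bowl and cup have not moved.

```bash
python3 -c "
from rig import bot
print(bot.close_job())"
```

```text
the job is handed in; nothing more can be done
None
```

I handed the job in with the cover standing at about 110 degrees, the collar keyed over the pins, pressed against its stop and still held, and the can, bowl and cup unmoved; the close-out call returned no verdict.

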